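# Tip only the marbles out of the two-section dish

## Task

The two-section wooden dish on the shelf holds marbles in one section and dice in the other. Lift the dish and tip it over the red trays so that all three marbles roll into the top tray while both dice stay in their own section, then set the dish back down level on the bare shelf and let go. Don't shift the rook, the ramekin or the dice cup.

Things in the scene. Friction and masses are not known exactly. Their poses are not given: they have to be found in the camera images.
- dish_handle (a point): Middle of the upright plate handle of a loose wooden two-section dish (about 0.3 kg), 62 mm above its underside. The dish's axes: x along its length, y across, z up; any yaw. The plate stands on the divider: 60 mm along x, 12 mm thick in y, from 34 to 82 mm above the underside; pinch it across y from above. Marbles lie in the +x section, dice in the -x section.
- dish: The same dish, same axes, origin at the centre of its underside; 187 mm long, 86 mm wide. Floor 4 mm thick, flat to 52 mm either side of the middle, then rising at 30 degrees to a lip at each end. Side walls 4 mm thick, 30 mm high. A 6 mm divider across the middle is 34 mm high.
- dish_lip (a point): Top edge of the dish's +x end, 93 mm from the middle, 28 mm above the underside. Marbles roll out over it once this end is tipped down by more than 30 degrees; 45 to 60 is ample.
- tray_in (a point): Centre of the inner floor of the top one of three nested red plastic trays, a fixed stack; 28 mm above the shelf. The tray is 170 mm along its x and 230 mm along its y outside (plus a 6 mm flange all round), walls 4 mm, rim 46 mm above this point (74 mm above the shelf).
- marble0_center (a point): Centre of a glass marble, 24 mm in diameter, 18 g, in the dish's +x section; it rolls freely.
- marble1_center (a point): Centre of a glass marble, 24 mm in diameter, 18 g, in the dish's +x section; it rolls freely.
- marble2_center (a point): Centre of a glass marble, 24 mm in diameter, 18 g, in the dish's +x section; it rolls freely.
- die0_center (a point): Centre of a white die, 20 mm cube, 12 g, in the dish's -x section.
- die1_center (a point): Centre of a white die, 20 mm cube, 12 g, in the dish's -x section.
- rook_center (a point): Middle of a loose wooden chess rook standing on the shelf, 34 mm in diameter, 66 mm tall. Bystander.
- ramekin_center (a point): Middle of a loose glass ramekin, 86 mm across, 48 mm tall. Bystander.
- dicecup_center (a point): Middle of a loose dark silicone dice cup, 76 mm across, 90 mm tall. Bystander.
Mind the look-alikes: they are no part of the job. Of the things that look like the dish, take the one that is farthest to the robot's right at the start.

How it is judged:
By the outcome, as a careful person would: the job done as asked, in the order asked, and still so for the second after the job is handed in, with the robot touching nothing.
It also fails if it takes over 72 s, if anything falls off the work surface, if the arm or the gripper's body presses on something with over 40 N, if the wrist force passes 120 N, or if a joint passes its speed limit or range.

## Robot

A 6-joint arm with a two-finger parallel gripper is mounted at the origin on the work surface. World frame = base frame: x ahead of the robot, y to its left, z up, the work surface at z = 0. Lengths are in mm, angles in rad, forces in N, time in s.
With the tool pointing down it reaches from about 350 to 875 mm from the base axis. Payload 15.5 kg.
Tool frame: the origin (TCP) lies at the very end of the fingers, on their centre line; the grasp point (between the pads) lies 19 mm behind it; z points along the fingers, y is the line along which they close (so a half turn about z gives the same grasp; the last joint's range is limited). The gripper opens to 85 mm and grips with 20 to 120 N. Pads are 22 mm wide; open, the fingers measure 114 mm over their backs; the gripper's body (76 mm by 85 mm) begins 54 mm behind the grasp point. The pads swing forward as they close: fully open they stand 13 mm farther back than shut.
Start: joints at [1.188, 0.494, 1.345, -0, 1.302, -0.096], TCP at [176.798, 599.474, 203.577] pointing down, gripper open.
Joint ranges: [-2.91, 2.91], [-0.82, 2.16], [0.22, 2.67], [-1.22, 4.37], [0.12, 2.79], [-3.08, 3.08]. Speed limits (rad/s): [1.89, 1.89, 2.57, 3.01, 3.01, 3.01].

## Interface

Orientations are given as a unit quaternion [w, x, y, z].
In Python, from bench import telemetry, vision, job gives the robot as it stands.
- The arm moves only by the tool step_arm, never from a script. Its argument "rows" is a list of rows, each an object of numbers: "gripper": the closure, from 0 (fully open) to 1 (shut); "tx", "ty", "tz": the shift along the world's x, y, z in m; "spin": the turn about the world's z in degrees. A call has 1 to 20 rows; each row shifts and turns the commanded pose from where the row before left it; what a row does not reach is not made up. A row lasts 1/10 s, in which the tool goes at most 50 mm and 8.59 degrees, less where a joint would pass 70% of its speed; a pose out of reach is approached as far as the arm can. A call is refused whole if a number of a shift passes 0.05 or a number of a turn 8.59, either way. A call with a gripper value outside its range is refused whole. The fingers move at their own pace and stop on an object; the grip force is fixed at half the most. Time passes only in rows, so rows that do not move let the fingers close. It gives the time, the measured TCP pose, the force, the opening and the grip force at its end, in the units of the state.
- telemetry.state(): the state, without advancing time (a new reading comes with each control period).
- vision.snapshot(name): name is "scene" or "top"; returns the picture (420x560x3 uint8, red, green, blue); there is no depth.
- vision.calibration(name): a dict with "mtx" (3x3 intrinsics, pixels), "k1" (the pictures are not rectified: a ray, as slopes to the right and down, at radius r is drawn at 1 + k1 r^2 times it, then the intrinsics apply), "rvec" (rotation vector, rad) and "tvec" (3), from world to camera coordinates, as OpenCV has them. Camera axes: x right, y down, z forward; pixel columns grow to the right and rows downward; lengths in mm; the calibration is good to about 2 mm. A picture is of the moment at which its call begins. calibration takes no time and is no camera call.
- job.close_job(): hands the job in; it is judged then, once.
The state is a dict: "t": time; "joints": joint angles; "qvel": joint speeds; "tau": joint torques, N m; "eef_pos": TCP position; "tcp_rot": TCP orientation; "force": force on the tool from outside, world axes, zero at the start; "ft_torque": the same for the moment, N m; "gripper_width": opening from 0.0 (shut) to 1.0 (fully open); "grip_force": force on a finger pad.
Only numpy, scipy, OpenCV 4.12 (cv2) and the standard library are available. Lean on these libraries where they do the work, as an engineer would, in place of code of your own. Each camera call takes 0.05 s, during which the arm holds its last target. There are 200 camera calls.

## Working session

There is one attempt and no reset: what is moved stays moved. The work goes in short steps, Python scripts to look and compute and a tool call to move; the robot and the scene stay as the last step left them, time stands still between calls to the robot, and variables do not carry over. Pictures are saved under pics/ and viewed, at most 10 in all, crops included, and the job is handed in when it is done.

Besides the shell and the picture viewer there is one more tool, called by a JSON object that holds its "method" and its "body". step_arm: Moves the arm, as the interface text tells. Its arguments: {"type":"object","properties":{"rows":{"type":"array","items":{"type":"object","properties":{"gripper":{"type":"number"},"tx":{"type":"number"},"ty":{"type":"number"},"tz":{"type":"number"},"spin":{"type":"number"}}}}},"required":["rows"]}

```bash
mkdir -p pics; cat > h.py <<'E'
import numpy as np, cv2
from bench import telemetry, vision, job
def snap(n,f):
    im=vision.snapshot(n); cv2.imwrite('pics/'+f+'.png',im[:,:,::-1]); return im
def world(n,px,z):
    c=vision.calibration(n); M=np.array(c['mtx']); R=cv2.Rodrigues(np.array(c['rvec'],float))[0]; t=np.array(c['tvec'],float).ravel()
    d=np.array(cv2.undistortPoints(np.array([[px]],float),M,np.array([c['k1'],0,0,0.]))).ravel()
    r=R.T@np.array([*d,1]); o=-R.T@t
    return (o+r*(z-o[2])/r[2]).round(1)
def pix(n,P):
    c=vision.calibration(n)
    return cv2.projectPoints(np.array([P],float),np.array(c['rvec'],float),np.array(c['tvec'],float),np.array(c['mtx']),np.array([c['k1'],0,0,0.]))[0].ravel().round(1)
E
python3 - <<'E'
from h import *
a=snap('top','top0'); b=snap('scene','scene0')
for n in('top','scene'):
    c=vision.calibration(n);R=cv2.Rodrigues(np.array(c['rvec'],float))[0];print(n,(-R.T@np.array(c['tvec'],float).ravel()).round(),np.array(c['mtx'])[0,0],c['k1'])
E
```

```text
top [ 432.  205. 1374.] 459.85229740615546 -0.014983929318335018
scene [1070.  674.  865.] 435.45617178752383 -0.001616385502127274
```

View pics/top0.png

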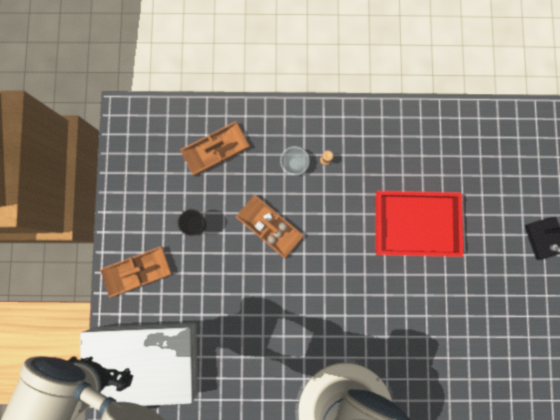

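View pics/scene0.png

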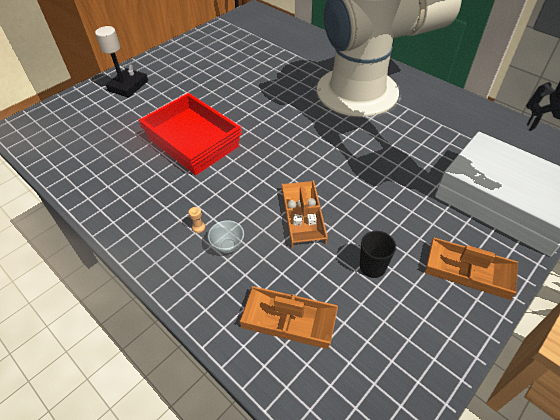

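Top picture: base at about (345,400), world x up, y to the left. Dish candidates: (270,227), (215,149) and (137,271). The farthest to the right, (270,227), is also the only filled one, so I choose it. Tray at (420,224), ramekin (295,160), rook (327,157), cup (192,222). The scene view agrees: filled dish at (304,212).

```bash
python3 - <<'E'
import cv2
a=cv2.imread('pics/top0.png')[185:265,225:315]; b=cv2.imread('pics/scene0.png')[170:255,265:345]
r=lambda i:cv2.resize(i,(400,400*i.shape[0]//i.shape[1]),interpolation=cv2.INTER_CUBIC)
a,b=r(a),r(b);h=min(len(a),len(b)); cv2.imwrite('pics/crop.png',cv2.hconcat([a[:h],b[:h]]))
E
```

```text
(no output)
```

View pics/crop.png

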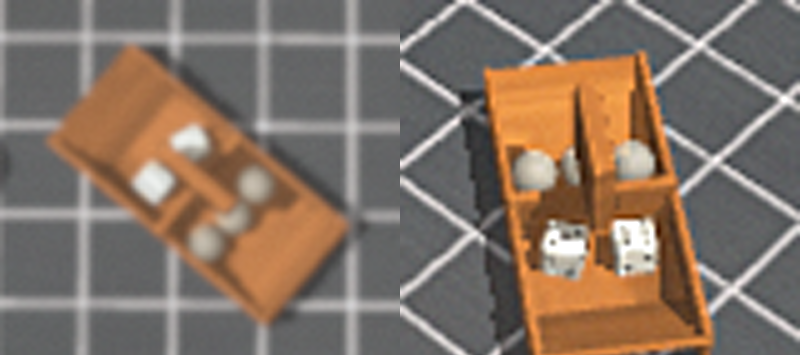

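The crop shows the filled dish: two dice at its upper-left end and three marbles at its lower-right end, so +x runs from the upper left to the lower right.

```bash
python3 - <<'E'
from h import *
im=cv2.imread('pics/top0.png').astype(int); hsv=cv2.cvtColor(im.astype(np.uint8),cv2.COLOR_BGR2HSV)
red=((im[:,:,2]>120)&(im[:,:,1]<50)).astype(np.uint8)
def rect(mask,z,n):
    c=max(cv2.findContours(mask,cv2.RETR_EXTERNAL,2)[0],key=cv2.contourArea)
    bx=cv2.boxPoints(cv2.minAreaRect(np.array([world('top',p[0]+0.,z)[:2] for p in c],np.float32)))
    r=cv2.minAreaRect(np.array([world('top',p[0]+0.,z)[:2] for p in c],np.float32))
    print(n,[np.round(v,1) for v in r],bx.round().tolist())
rect(red,74,'tray')
w=((hsv[:,:,0]<16)&(hsv[:,:,1]>100)&(hsv[:,:,2]>60)).astype(np.uint8); m=np.zeros_like(w); m[188:263,228:312]=1
rect(cv2.morphologyEx(w*m,cv2.MORPH_OPEN,np.ones((3,3))),29,'dish')
C=[world('top',p,29)[:2] for p in [(255.4,195.1),(236.3,216.5),(284.6,258.1),(303.3,235.6)]]
C=np.array(C);print(C.tolist(),C.mean(0)); v=(C[2]+C[3]-C[0]-C[1]);print('yaw',np.degrees(np.arctan2(v[1],v[0])),np.linalg.norm(v)/2)
for n,p,z in[('handle',(225+202/4.444,185+178/4.444),82),('ram',(295,160),40),('rook',(327.5,157),60),('cup',(192,222),90)]:print(n,world('top',p,z))
s=telemetry.state();print(s['eef_pos'],s['tcp_rot'],s['gripper_width'],s['t'])
E
```

```text
tray [array([ 539. , -204.5]), array([223. , 162.6]), np.float64(88.7)] [[455.0, -314.0], [618.0, -318.0], [623.0, -95.0], [460.0, -91.0]]
dish [array([551.4, 250.7]), array([121.8,  88. ]), np.float64(50.2)] [[479.0, 232.0], [546.0, 176.0], [624.0, 269.0], [557.0, 326.0]]
[[620.6, 266.3], [556.8, 321.6], [436.2, 179.2], [502.0, 124.8]] [528.9   222.975]
yaw -130.11581974598087 185.6177860551084
handle [528.3 220.5  82. ]
ram [724.5 150.   40. ]
rook [729.8  56.1  60. ]
cup [534.8 440.   90. ]
[176.6521356  599.14341429 203.05042487] [-1.25662619e-04  1.42883459e-01  9.89739360e-01 -5.49156098e-04] 0.9994698230747596 0.1
```

{"method": "step_arm", "body": {"rows": [{"tx":0.025,"ty":-0.027,"spin":-8.1,"gripper":0},{"tx":0.025,"ty":-0.027,"spin":-8.1},{"tx":0.025,"ty":-0.027,"spin":-8.1},{"tx":0.025,"ty":-0.027,"spin":-8.1},{"tx":0.025,"ty":-0.027,"spin":-8.1},{"tx":0.025,"ty":-0.027,"spin":-8.1},{"tx":0.025,"ty":-0.027,"spin":-8.1},{"tx":0.025,"ty":-0.027,"spin":-8.1},{"tx":0.025,"ty":-0.027,"spin":-8.1},{"tx":0.025,"ty":-0.027,"spin":-8.1},{"tx":0.025,"ty":-0.027,"spin":-8.1},{"tx":0.025,"ty":-0.027,"spin":-8.1},{"tx":0.025,"ty":-0.027,"spin":-8.1},{"tx":0.025,"ty":-0.027,"spin":-8.1},{},{}]}}

```text
$.rows[0]: bad value
```

{"method": "step_arm", "body": {"rows": [{"tx":0.025,"ty":-0.027,"tz":0.0,"spin":-8.1,"gripper":0.0}]}}

```text
t: 0.2
eef_pos: [200.2, 574.0, 203.0]
tcp_rot: [-0.0, 0.211, 0.977, 0.0]
force: [0.8, -0.4, 0.9]
gripper_width: 1.0
grip_force: 0.0
```

{"method": "step_arm", "body": {"rows": [{"tx":0.025,"ty":-0.027,"tz":0.0,"spin":-8.1,"gripper":0.0},{"tx":0.025,"ty":-0.027,"tz":0.0,"spin":-8.1,"gripper":0.0},{"tx":0.025,"ty":-0.027,"tz":0.0,"spin":-8.1,"gripper":0.0},{"tx":0.025,"ty":-0.027,"tz":0.0,"spin":-8.1,"gripper":0.0},{"tx":0.025,"ty":-0.027,"tz":0.0,"spin":-8.1,"gripper":0.0},{"tx":0.025,"ty":-0.027,"tz":0.0,"spin":-8.1,"gripper":0.0},{"tx":0.025,"ty":-0.027,"tz":0.0,"spin":-8.1,"gripper":0.0},{"tx":0.025,"ty":-0.027,"tz":0.0,"spin":-8.1,"gripper":0.0},{"tx":0.025,"ty":-0.027,"tz":0.0,"spin":-8.1,"gripper":0.0},{"tx":0.025,"ty":-0.027,"tz":0.0,"spin":-8.1,"gripper":0.0},{"tx":0.025,"ty":-0.027,"tz":0.0,"spin":-8.1,"gripper":0.0},{"tx":0.025,"ty":-0.027,"tz":0.0,"spin":-8.1,"gripper":0.0},{"tx":0.025,"ty":-0.027,"tz":0.0,"spin":-8.1,"gripper":0.0},{"tx":0.0,"ty":0.0,"tz":0.0,"spin":0.0,"gripper":0.0},{"tx":0.0,"ty":0.0,"tz":0.0,"spin":0.0,"gripper":0.0}]}}

```text
t: 1.7
eef_pos: [526.9, 220.9, 203.2]
tcp_rot: [-0.0, 0.906, 0.424, -0.0]
force: [-0.3, 0.9, -0.4]
gripper_width: 0.998
grip_force: 0.0
```

{"method": "step_arm", "body": {"rows": [{"tx":0.001,"ty":0.001,"tz":-0.03,"spin":-0.3,"gripper":0.3},{"tx":0.0,"ty":0.0,"tz":-0.04,"spin":0.0,"gripper":0.5},{"tx":0.0,"ty":0.0,"tz":-0.04,"spin":0.0,"gripper":0.5},{"tx":0.0,"ty":0.0,"tz":-0.03,"spin":0.0,"gripper":0.5},{"tx":0.0,"ty":0.0,"tz":-0.017,"spin":0.0,"gripper":0.5},{"tx":0.0,"ty":0.0,"tz":0.0,"spin":0.0,"gripper":0.5},{"tx":0.0,"ty":0.0,"tz":0.0,"spin":0.0,"gripper":0.5}]}}

```text
t: 2.4
eef_pos: [527.4, 223.2, 47.1]
tcp_rot: [-0.0, 0.906, 0.422, -0.0]
force: [0.3, -0.3, 0.6]
gripper_width: 0.503
grip_force: 0.0
```

```bash
python3 - <<'E'
from h import *
a=snap('top','t1'); b=snap('scene','s1')
r=lambda i:cv2.resize(i,(400,400),interpolation=cv2.INTER_CUBIC)
cv2.imwrite('pics/c1.png',cv2.hconcat([r(a[170:280,215:325]),r(b[140:260,245:365])])[:,:,::-1])
E
```

```text
(no output)
```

View pics/c1.png

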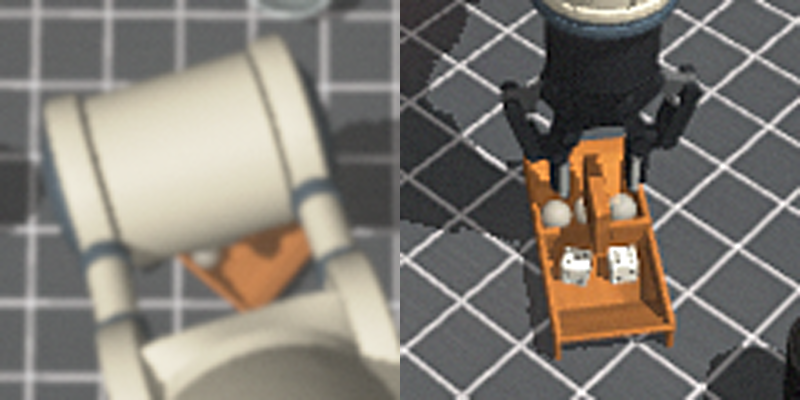

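The crop shows the open fingers on either side of the plate handle, at (565,180) and (637,165). Marbles and dice are undisturbed. Closing now.

{"method": "step_arm", "body": {"rows": [{"tx":0.001,"ty":-0.001,"tz":-0.003,"spin":0.0,"gripper":0.7},{"tx":0.0,"ty":0.0,"tz":0.0,"spin":0.0,"gripper":1.0},{"tx":0.0,"ty":0.0,"tz":0.0,"spin":0.0,"gripper":1.0},{"tx":0.0,"ty":0.0,"tz":0.0,"spin":0.0,"gripper":1.0},{"tx":0.0,"ty":0.0,"tz":0.0,"spin":0.0,"gripper":1.0},{"tx":0.0,"ty":0.0,"tz":0.0,"spin":0.0,"gripper":1.0},{"tx":0.0,"ty":0.0,"tz":0.0,"spin":0.0,"gripper":1.0}]}}

```text
t: 3.2
eef_pos: [528.8, 221.6, 43.8]
tcp_rot: [-0.0, 0.907, 0.422, 0.0]
force: [-2.1, 3.1, 5.8]
gripper_width: 0.118
grip_force: 61.3
```

{"method": "step_arm", "body": {"rows": [{"tx":0.0,"ty":0.0,"tz":0.005,"spin":0.0,"gripper":1.0},{"tx":0.0,"ty":0.0,"tz":0.01,"spin":0.0,"gripper":1.0},{"tx":0.0,"ty":0.0,"tz":0.015,"spin":0.0,"gripper":1.0},{"tx":0.0,"ty":0.0,"tz":0.02,"spin":0.0,"gripper":1.0},{"tx":0.0,"ty":0.0,"tz":0.02,"spin":0.0,"gripper":1.0},{"tx":0.0,"ty":0.0,"tz":0.02,"spin":0.0,"gripper":1.0},{"tx":0.0,"ty":0.0,"tz":0.015,"spin":0.0,"gripper":1.0},{"tx":0.0,"ty":0.0,"tz":0.01,"spin":0.0,"gripper":1.0},{"tx":0.0,"ty":0.0,"tz":0.0,"spin":0.0,"gripper":1.0}]}}

```text
t: 4.1
eef_pos: [529.4, 221.6, 160.0]
tcp_rot: [0.0, 0.907, 0.422, 0.001]
force: [-0.4, 1.0, -3.6]
gripper_width: 0.116
grip_force: 60.0
```

```bash
python3 - <<'E'
from h import *
b=snap('scene','s2')
cv2.imwrite('pics/c2.png',cv2.resize(b[80:260,215:395],(560,560),interpolation=cv2.INTER_CUBIC)[:,:,::-1])
E
```

```text
(no output)
```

View pics/c2.png

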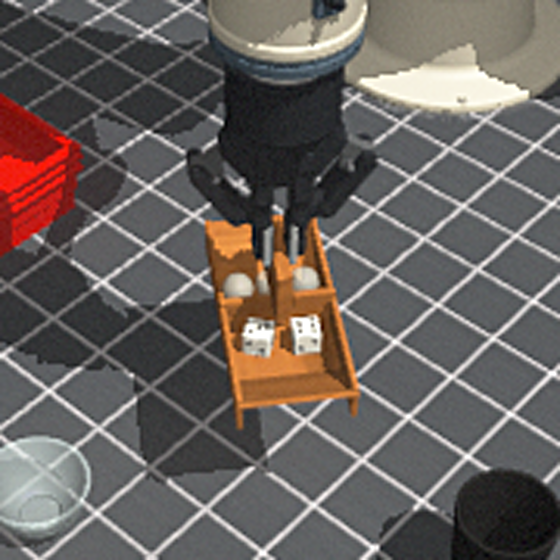

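Held level; dice and marbles in place. The arm only turns about z, so I will tip the dish by pivoting it in the pads against the fixed tray. Carrying it over the tray now.

{"method": "step_arm", "body": {"rows": [{"tx":0.001,"ty":-0.01,"tz":0.0,"spin":1.0,"gripper":1.0},{"tx":0.001,"ty":-0.018,"tz":0.0,"spin":2.0,"gripper":1.0},{"tx":0.001,"ty":-0.025,"tz":0.0,"spin":3.0,"gripper":1.0},{"tx":0.001,"ty":-0.03,"tz":0.0,"spin":3.4,"gripper":1.0},{"tx":0.001,"ty":-0.03,"tz":0.0,"spin":3.4,"gripper":1.0},{"tx":0.001,"ty":-0.03,"tz":0.0,"spin":3.4,"gripper":1.0},{"tx":0.001,"ty":-0.03,"tz":0.0,"spin":3.4,"gripper":1.0},{"tx":0.001,"ty":-0.03,"tz":0.0,"spin":3.4,"gripper":1.0},{"tx":0.001,"ty":-0.03,"tz":0.0,"spin":3.4,"gripper":1.0},{"tx":0.001,"ty":-0.03,"tz":0.0,"spin":3.4,"gripper":1.0},{"tx":0.001,"ty":-0.03,"tz":0.0,"spin":3.4,"gripper":1.0},{"tx":0.001,"ty":-0.025,"tz":0.0,"spin":3.0,"gripper":1.0},{"tx":0.0,"ty":-0.02,"tz":0.0,"spin":1.6,"gripper":1.0},{"tx":0.0,"ty":-0.015,"tz":0.0,"spin":1.0,"gripper":1.0},{"tx":0.0,"ty":-0.002,"tz":0.0,"spin":0.0,"gripper":1.0},{"tx":0.0,"ty":0.0,"tz":-0.015,"spin":0.0,"gripper":1.0},{"tx":0.0,"ty":0.0,"tz":-0.015,"spin":0.0,"gripper":1.0},{"tx":0.0,"ty":0.0,"tz":-0.006,"spin":0.0,"gripper":1.0},{"tx":0.0,"ty":0.0,"tz":0.0,"spin":0.0,"gripper":1.0}]}}

```text
t: 6.05
eef_pos: [540.0, -132.8, 121.5]
tcp_rot: [-0.001, 0.715, 0.699, -0.0]
force: [-0.5, 0.5, -3.7]
gripper_width: 0.119
grip_force: 60.1
```

{"method": "step_arm", "body": {"rows": [{"tx":0.0,"ty":0.0,"tz":-0.003,"spin":0.0,"gripper":1.0},{"tx":0.0,"ty":-0.003,"tz":-0.003,"spin":0.0,"gripper":1.0},{"tx":0.0,"ty":-0.003,"tz":-0.003,"spin":0.0,"gripper":1.0},{"tx":0.0,"ty":-0.003,"tz":-0.003,"spin":0.0,"gripper":1.0},{"tx":0.0,"ty":0.0,"tz":0.0,"spin":0.0,"gripper":1.0}]}}

```text
t: 6.55
eef_pos: [541.2, -144.2, 111.9]
tcp_rot: [0.001, 0.715, 0.699, -0.0]
force: [-8.7, -7.2, 17.6]
gripper_width: 0.116
grip_force: 64.2
```

{"method": "step_arm", "body": {"rows": [{"tx":0.0,"ty":-0.003,"tz":-0.003,"spin":0.0,"gripper":1.0},{"tx":0.0,"ty":-0.003,"tz":-0.003,"spin":0.0,"gripper":1.0},{"tx":0.0,"ty":0.0,"tz":0.0,"spin":0.0,"gripper":1.0}]}}

```text
t: 6.85
eef_pos: [541.3, -150.8, 106.1]
tcp_rot: [0.002, 0.715, 0.699, -0.0]
force: [-9.0, -12.6, 19.8]
gripper_width: 0.117
grip_force: 66.7
```

```bash
python3 - <<'E'
from h import *
b=snap('scene','s3')
cv2.imwrite('pics/c3.png',cv2.resize(b[20:190,120:290],(560,560),interpolation=cv2.INTER_CUBIC)[:,:,::-1])
E
```

```text
(no output)
```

View pics/c3.png

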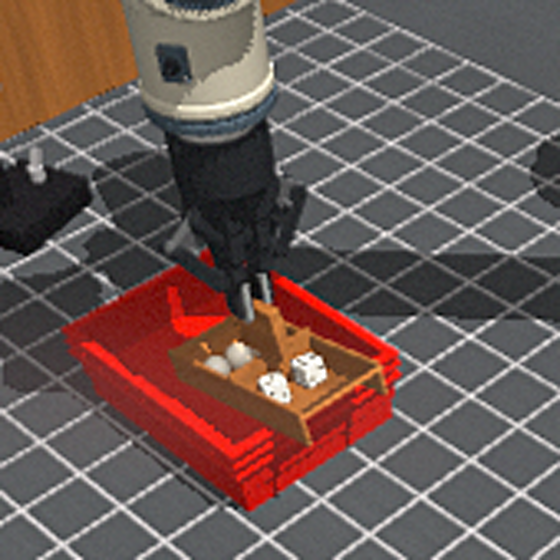

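The dish has pivoted in the pads to about 13°, with its contents in place. Next I lower its lip inside the far wall and push forward and up to tip it further.

{"method": "step_arm", "body": {"rows": [{"tx":0.0,"ty":-0.004,"tz":0.01,"spin":0.0,"gripper":1.0},{"tx":-0.001,"ty":-0.01,"tz":0.002,"spin":0.0,"gripper":1.0},{"tx":0.0,"ty":-0.015,"tz":0.0,"spin":0.0,"gripper":1.0},{"tx":-0.001,"ty":-0.018,"tz":0.0,"spin":0.0,"gripper":1.0},{"tx":0.0,"ty":-0.015,"tz":-0.005,"spin":0.0,"gripper":1.0},{"tx":-0.001,"ty":-0.008,"tz":-0.008,"spin":0.0,"gripper":1.0},{"tx":0.0,"ty":-0.004,"tz":-0.007,"spin":0.0,"gripper":1.0},{"tx":0.0,"ty":0.0,"tz":0.0,"spin":0.0,"gripper":1.0}]}}

```text
t: 7.7
eef_pos: [536.9, -222.6, 95.0]
tcp_rot: [-0.001, 0.716, 0.699, -0.0]
force: [0.3, 0.7, -3.8]
gripper_width: 0.117
grip_force: 63.5
```

{"method": "step_arm", "body": {"rows": [{"tx":0.0,"ty":-0.008,"tz":0.0,"spin":0.0,"gripper":1.0},{"tx":0.0,"ty":-0.004,"tz":0.002,"spin":0.0,"gripper":1.0},{"tx":0.0,"ty":-0.004,"tz":0.003,"spin":0.0,"gripper":1.0},{"tx":0.0,"ty":-0.004,"tz":0.003,"spin":0.0,"gripper":1.0},{"tx":0.0,"ty":-0.004,"tz":0.003,"spin":0.0,"gripper":1.0},{"tx":0.0,"ty":0.0,"tz":0.0,"spin":0.0,"gripper":1.0}]}}

```text
t: 8.3
eef_pos: [537.7, -245.9, 108.3]
tcp_rot: [-0.0, 0.715, 0.699, 0.0]
force: [-1.2, 6.8, -1.1]
gripper_width: 0.119
grip_force: 62.9
```

```bash
python3 - <<'E'
from h import *
b=snap('scene','s4')
cv2.imwrite('pics/c4.png',cv2.resize(b[20:180,110:270],(560,560),interpolation=cv2.INTER_CUBIC)[:,:,::-1])
E
```

```text
(no output)
```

View pics/c4.png

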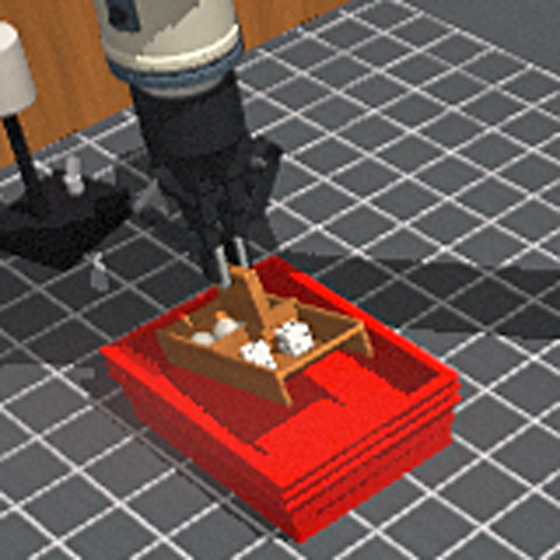

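Tilt is now about 25° with the lip below the far rim. Dice are against the divider, marbles still in the dish. Continuing to about 50°.

{"method": "step_arm", "body": {"rows": [{"tx":0.0,"ty":-0.004,"tz":0.002,"spin":0.0,"gripper":1.0},{"tx":0.0,"ty":-0.004,"tz":0.002,"spin":0.0,"gripper":1.0},{"tx":0.0,"ty":-0.004,"tz":0.002,"spin":0.0,"gripper":1.0},{"tx":0.0,"ty":-0.004,"tz":0.002,"spin":0.0,"gripper":1.0},{"tx":0.0,"ty":-0.004,"tz":0.002,"spin":0.0,"gripper":1.0},{"tx":0.0,"ty":-0.004,"tz":0.002,"spin":0.0,"gripper":1.0},{"tx":0.0,"ty":-0.004,"tz":0.002,"spin":0.0,"gripper":1.0},{"tx":0.0,"ty":-0.004,"tz":0.002,"spin":0.0,"gripper":1.0},{"tx":0.0,"ty":-0.004,"tz":0.001,"spin":0.0,"gripper":1.0},{"tx":0.0,"ty":0.0,"tz":0.0,"spin":0.0,"gripper":1.0}]}}

```text
t: 9.35
eef_pos: [537.9, -282.2, 125.2]
tcp_rot: [-0.0, 0.715, 0.699, 0.0]
force: [-0.3, 5.3, -2.2]
gripper_width: 0.116
grip_force: 58.5
```

{"method": "step_arm", "body": {"rows": [{"tx":0.0,"ty":0.006,"tz":0.001,"spin":0.0,"gripper":1.0},{"tx":0.0,"ty":0.01,"tz":0.0,"spin":0.0,"gripper":1.0},{"tx":0.0,"ty":0.01,"tz":0.0,"spin":0.0,"gripper":1.0},{"tx":0.0,"ty":0.01,"tz":0.0,"spin":0.0,"gripper":1.0},{"tx":0.0,"ty":0.01,"tz":0.0,"spin":0.0,"gripper":1.0},{"tx":0.0,"ty":0.0,"tz":0.0,"spin":0.0,"gripper":1.0},{"tx":0.0,"ty":0.0,"tz":0.0,"spin":0.0,"gripper":1.0},{"tx":0.0,"ty":0.0,"tz":0.0,"spin":0.0,"gripper":1.0},{"tx":0.0,"ty":0.0,"tz":0.0,"spin":0.0,"gripper":1.0},{"tx":0.0,"ty":0.0,"tz":0.0,"spin":0.0,"gripper":1.0}]}}

```text
t: 10.35
eef_pos: [537.8, -236.9, 125.5]
tcp_rot: [0.0, 0.715, 0.699, -0.0]
force: [0.1, 0.4, -2.5]
gripper_width: 0.116
grip_force: 58.5
```

```bash
python3 - <<'E'
from h import *
b=snap('scene','s5');a=snap('top','t5')
r=lambda i:cv2.resize(i,(400,500),interpolation=cv2.INTER_CUBIC)
cv2.imwrite('pics/c5.png',cv2.hconcat([r(b[10:185,110:250]),r(a[150:290,360:472])])[:,:,::-1])
E
```

```text
(no output)
```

View pics/c5.png

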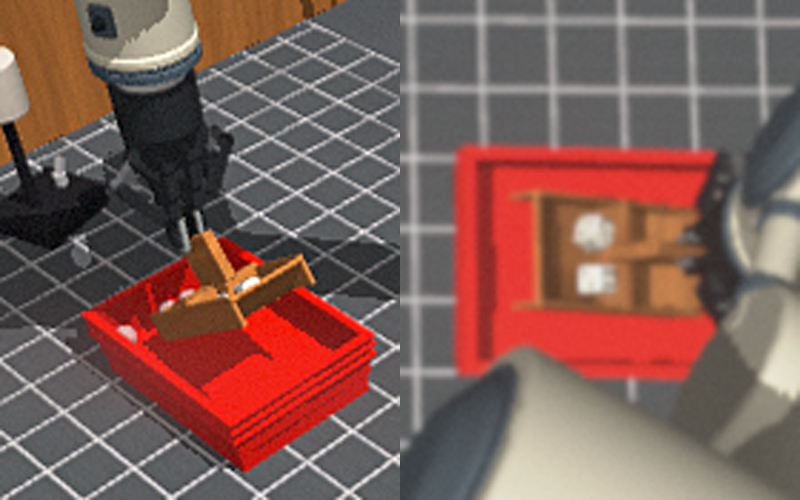

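Scene crop: the marbles lie in the tray at (128,332), (165,300) and (190,295). Both dice are still in their section against the divider, at about 50° tilt. I'll lift and go to the near rim, which will push the +x underside up and level the dish.

{"method": "step_arm", "body": {"rows": [{"tx":0.0,"ty":0.0,"tz":0.012,"spin":0.0,"gripper":1.0},{"tx":0.0,"ty":0.005,"tz":0.02,"spin":0.0,"gripper":1.0},{"tx":0.0,"ty":0.015,"tz":0.008,"spin":0.0,"gripper":1.0},{"tx":0.001,"ty":0.02,"tz":0.0,"spin":0.0,"gripper":1.0},{"tx":0.0,"ty":0.025,"tz":0.0,"spin":0.0,"gripper":1.0},{"tx":0.001,"ty":0.025,"tz":0.0,"spin":0.0,"gripper":1.0},{"tx":0.0,"ty":0.025,"tz":0.0,"spin":0.0,"gripper":1.0},{"tx":0.001,"ty":0.02,"tz":0.0,"spin":0.0,"gripper":1.0},{"tx":0.0,"ty":0.009,"tz":-0.005,"spin":0.0,"gripper":1.0},{"tx":0.0,"ty":0.0,"tz":-0.005,"spin":0.0,"gripper":1.0},{"tx":0.0,"ty":0.004,"tz":-0.002,"spin":0.0,"gripper":1.0},{"tx":0.0,"ty":0.006,"tz":-0.001,"spin":0.0,"gripper":1.0},{"tx":0.0,"ty":0.006,"tz":-0.001,"spin":0.0,"gripper":1.0},{"tx":0.0,"ty":0.006,"tz":-0.001,"spin":0.0,"gripper":1.0},{"tx":0.0,"ty":0.0,"tz":0.0,"spin":0.0,"gripper":1.0}]}}

```text
t: 11.95
eef_pos: [540.8, -70.2, 150.6]
tcp_rot: [0.0, 0.715, 0.699, -0.0]
force: [-0.6, -2.1, -0.8]
gripper_width: 0.119
grip_force: 58.9
```

{"method": "step_arm", "body": {"rows": [{"tx":0.0,"ty":0.006,"tz":-0.003,"spin":0.0,"gripper":1.0},{"tx":0.0,"ty":0.006,"tz":-0.003,"spin":0.0,"gripper":1.0},{"tx":0.0,"ty":0.006,"tz":-0.003,"spin":0.0,"gripper":1.0},{"tx":0.0,"ty":0.006,"tz":-0.003,"spin":0.0,"gripper":1.0},{"tx":0.0,"ty":0.006,"tz":-0.003,"spin":0.0,"gripper":1.0},{"tx":0.0,"ty":0.005,"tz":-0.004,"spin":0.0,"gripper":1.0},{"tx":0.0,"ty":0.004,"tz":-0.004,"spin":0.0,"gripper":1.0},{"tx":0.0,"ty":0.004,"tz":-0.004,"spin":0.0,"gripper":1.0},{"tx":0.0,"ty":0.004,"tz":-0.004,"spin":0.0,"gripper":1.0},{"tx":0.0,"ty":0.0,"tz":0.0,"spin":0.0,"gripper":1.0}]}}

```text
t: 12.95
eef_pos: [541.0, -22.4, 119.4]
tcp_rot: [-0.0, 0.715, 0.699, 0.0]
force: [0.0, 3.4, 8.7]
gripper_width: 0.116
grip_force: 67.0
```

```bash
python3 - <<'E'
from h import *
b=snap('scene','s6');a=snap('top','t6')
r=lambda i:cv2.resize(i,(400,450),interpolation=cv2.INTER_CUBIC)
cv2.imwrite('pics/c6.png',cv2.hconcat([r(b[20:200,130:290]),r(a[165:290,360:472])])[:,:,::-1])
E
```

```text
(no output)
```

View pics/c6.png

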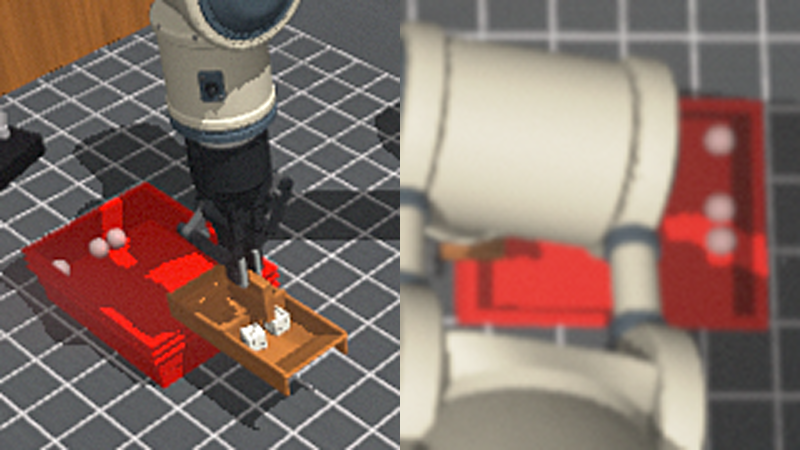

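Three marbles are in the tray, seen from above at (718,140), (720,208) and (720,240). The dish is nearly level with the dice in their section. Now setting it down on bare shelf near (541,130).

{"method": "step_arm", "body": {"rows": [{"tx":0.0,"ty":0.0,"tz":0.01,"spin":0.0,"gripper":1.0},{"tx":0.0,"ty":0.01,"tz":0.02,"spin":0.0,"gripper":1.0},{"tx":0.0,"ty":0.02,"tz":0.0,"spin":0.0,"gripper":1.0},{"tx":0.0,"ty":0.03,"tz":0.0,"spin":0.0,"gripper":1.0},{"tx":0.0,"ty":0.03,"tz":0.0,"spin":0.0,"gripper":1.0},{"tx":0.0,"ty":0.03,"tz":0.0,"spin":0.0,"gripper":1.0},{"tx":0.0,"ty":0.02,"tz":0.0,"spin":0.0,"gripper":1.0},{"tx":0.0,"ty":0.012,"tz":-0.015,"spin":0.0,"gripper":1.0},{"tx":0.0,"ty":0.0,"tz":-0.025,"spin":0.0,"gripper":1.0},{"tx":0.0,"ty":0.0,"tz":-0.025,"spin":0.0,"gripper":1.0},{"tx":0.0,"ty":0.0,"tz":-0.02,"spin":0.0,"gripper":1.0},{"tx":0.0,"ty":0.0,"tz":-0.01,"spin":0.0,"gripper":1.0},{"tx":0.0,"ty":0.0,"tz":-0.003,"spin":0.0,"gripper":1.0},{"tx":0.0,"ty":0.0,"tz":-0.002,"spin":0.0,"gripper":1.0},{"tx":0.0,"ty":0.0,"tz":0.0,"spin":0.0,"gripper":1.0}]}}

```text
t: 14.55
eef_pos: [541.2, 128.5, 50.2]
tcp_rot: [0.0, 0.715, 0.699, 0.0]
force: [1.1, 0.9, -2.0]
gripper_width: 0.112
grip_force: 65.5
```

{"method": "step_arm", "body": {"rows": [{"tx":0.0,"ty":0.0,"tz":-0.003,"spin":0.0,"gripper":1.0},{"tx":0.0,"ty":0.0,"tz":-0.002,"spin":0.0,"gripper":1.0},{"tx":0.0,"ty":0.0,"tz":-0.001,"spin":0.0,"gripper":1.0},{"tx":0.0,"ty":0.0,"tz":0.0,"spin":0.0,"gripper":1.0}]}}

```text
t: 14.95
eef_pos: [542.1, 129.3, 44.7]
tcp_rot: [0.001, 0.715, 0.699, 0.001]
force: [-0.1, 7.5, 10.2]
gripper_width: 0.115
grip_force: 67.4
```

{"method": "step_arm", "body": {"rows": [{"tx":0.0,"ty":0.0,"tz":-0.001,"spin":0.0,"gripper":1.0},{"tx":0.0,"ty":0.0,"tz":0.0,"spin":0.0,"gripper":1.0},{"tx":0.0,"ty":0.0,"tz":0.0,"spin":0.0,"gripper":0.8},{"tx":0.0,"ty":0.0,"tz":0.0,"spin":0.0,"gripper":0.6},{"tx":0.0,"ty":0.0,"tz":0.001,"spin":0.0,"gripper":0.4},{"tx":0.0,"ty":0.0,"tz":0.003,"spin":0.0,"gripper":0.4},{"tx":0.0,"ty":0.0,"tz":0.01,"spin":0.0,"gripper":0.4},{"tx":0.0,"ty":0.0,"tz":0.03,"spin":0.0,"gripper":0.4},{"tx":0.0,"ty":0.0,"tz":0.04,"spin":0.0,"gripper":0.4},{"tx":0.0,"ty":0.0,"tz":0.04,"spin":0.0,"gripper":0.4},{"tx":0.0,"ty":0.0,"tz":0.04,"spin":0.0,"gripper":0.4},{"tx":0.0,"ty":0.0,"tz":0.04,"spin":0.0,"gripper":0.4},{"tx":0.0,"ty":0.0,"tz":0.0,"spin":0.0,"gripper":0.4},{"tx":0.0,"ty":0.0,"tz":0.0,"spin":0.0,"gripper":0.4}]}}

```text
t: 16.35
eef_pos: [541.0, 128.5, 247.8]
tcp_rot: [0.001, 0.715, 0.699, 0.001]
force: [0.0, -0.1, -0.7]
gripper_width: 0.598
grip_force: 0.0
```

```bash
python3 - <<'E'
from h import *
b=snap('scene','s7')
cv2.imwrite('pics/c7.png',cv2.resize(b[60:290,110:410],(780,598),interpolation=cv2.INTER_CUBIC)[:,:,::-1])
E
```

```text
(no output)
```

View pics/c7.png

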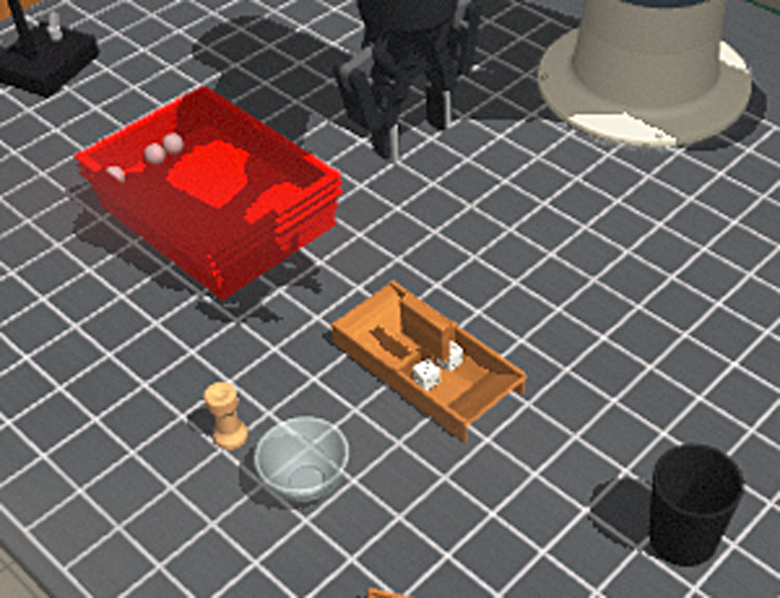

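The marbles are in the tray at (116,173), (154,153) and (173,143). The dish is level on bare shelf, dice in their section at (426,374) and (452,353). The bystanders are where they were and the gripper is clear.

```bash
python3 -c "
from bench import job
print(job.close_job())"
```

```text
the job is handed in; nothing more can be done
None
```

The job is handed in at about 16 s of robot time: all three marbles are in the top tray, both dice stayed in their section, the dish sits level and released on bare shelf, and the last picture shows the rook, ramekin and dice cup undisturbed.

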